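# Spring open the wide parts case

## Robot

A 6-joint arm with a two-finger parallel gripper is mounted at the origin on the work surface. World frame = base frame: x ahead of the robot, y to its left, z up, the work surface at z = 0. Lengths are in mm, angles in rad, forces in N, time in s.
With the tool pointing down it reaches from about 300 to 875 mm from the base axis. Payload 4.2 kg.
Tool frame: the origin (TCP) lies midway between the tips of the shut fingers; the grasp point (between the pads) lies 19 mm behind it; z points along the fingers, y is the direction in which the jaws open and shut (so a half turn about z gives the same grasp; the last joint's range is limited). The gripper opens to 85 mm and grips with 20 to 120 N. Pads are 22 mm wide; open, the fingers measure 114 mm over their backs; the gripper's body (76 mm by 85 mm) begins 54 mm behind the grasp point. The pads swing forward as they close: fully open they stand 13 mm farther back than shut.
Start: joints at [1.299, 0.32, 1.565, -0, 1.257, -0.02], TCP at [143.261, 556.882, 231.338] pointing down, gripper open.
Joint ranges: [-3.11, 3.11], [-0.84, 2.01], [0.21, 2.61], [-1.34, 4.49], [0.05, 2.63], [-2.56, 2.56]. Speed limits (rad/s): [2.57, 2.57, 3.14, 3.14, 3.14, 3.14].

## Interface

Orientations are given as a unit quaternion [x, y, z, w].
In Python, from rig import bot gives the robot as it stands.
- The arm moves only by the tool servo_tool, never from a script. Its argument "deltas" is a list of rows, each a list of 3 entries, a list of its own where there are three numbers: the shift along the tool's x, y, z in mm, then the turn about the tool's z in rad, then the opening in per cent of the stroke, from 0 (shut) to 100 (fully open). In form: [[[tx, ty, tz], twist, fingers], ...]. A call has 1 to 5 rows; each row is the pose to reach, as a shift and turn from the pose measured when the call began, along the tool's axes at that moment; what a row does not reach only later rows make up. A row lasts 1/12 s, in which the tool goes at most 41.7 mm and 7.16 degrees, less where a joint would pass 70% of its speed; a pose out of reach is approached as far as the arm can. A call with a gripper value outside its range is refused whole. The fingers move at their own pace and stop on an object; "force" is the grip in N (left out, the last holds). Time passes only in rows, so rows that repeat a pose let the fingers close. It gives the time, the measured TCP pose, the force and the opening at its end, in the units of the state.
- bot.get_state(): the state, without advancing time (a new reading comes with each control period).
- bot.camera(name): name is "scene" or "top"; returns a dict with "frame" (400x640x3 uint8, red, green, blue), "depth" (400x640 float32, mm along the optical axis (not along the pixel's ray), 0 where there is no reading), "fx", "fy", "cx", "cy" (pixels), "extrinsics" (4x4, takes a point from world to camera coordinates). Camera axes: x right, y down, z forward; pixel columns grow to the right and rows downward; lengths in mm; the calibration is good to about 2 mm. A picture is of the moment at which its call begins.
- bot.sign_off(): hands the job in, once; it reports no verdict.
The state is a dict: "time_s": time; "q": joint angles; "qd": joint speeds; "joint_torque": joint torques, N m; "eef_pos": TCP position; "ee_rot": TCP orientation; "contact_force": force on the tool from outside, world axes, zero at the start; "moment": the same for the moment, N m; "grip_width": finger opening in mm.
Only numpy, scipy, OpenCV 4.12 (cv2) and the standard library are available. Lean on these libraries where they do the work, as an engineer would, in place of code of your own. Each camera call takes 0.05 s, during which the arm holds its last target.

## Task

Open the wider of the two clear-lidded parts cases on the bench: press down its release tab so that the lid springs up by itself, then push the lid all the way back until it stays fully open, and let go of it. Only press and push with the fingers, gently: pick nothing up, leave both cases and the other things where they are, and leave the narrower case shut.

Things in the scene. Friction and masses are not known exactly. Their poses are not given: they have to be found in the camera images.
- wide_case: The wider parts case: black tray with compartments, clear lid in a grey rim; 150 mm deep (own x), 200 mm wide (y), 58 mm high with the lid. Loose on the bench but heavy with screws (2.5 kg). Origin: centre of its underside; own -x is its front (tab side, towards the robot), +x its back (hinge side), z up. The cases may stand either way round, left or right.
- wide_tab (a joint): Rocking release tab, middle of the wide case's front: 0 at rest, 0.30 rad pressed right down. A grey plate 50 mm wide; its pivot is 83 mm in front of the case centre, 30 mm above the bench. Its hook lets the lid go at about 0.1 to 0.16 rad. Sprung: at wide_pad about 2 N to start, 4 to 6 N at release, 6 to 8 N at the bottom (10 mm travel there); let go, it returns to 0.
- wide_pad (a point): Point in the middle of the upper face of the wide case's tab plate, where a fingertip presses down; 118 mm in front of the case's centre and 42 mm above the bench at rest. The free plate runs 30 mm towards the case and 19 mm outwards from this point.
- wide_lid (a joint): Hinge of the wide case's lid: 0 shut, grows as it opens. Released, a leaf spring raises it to about 0.8 rad within a second, where it stays; from there it must be pushed. Unheld short of upright (1.57) it sinks back to 0.8; past about 1.65 rad it falls on slowly to its stop at 1.92 and stays. Damped, lid 0.12 kg: 1 to 2 N at the edge moves it.
- wide_edge (a point): Middle of the front edge of the wide case's lid (half-way through its 6 mm thickness), 155 mm from the hinge line; moves with the lid. At 0.8 rad it is about 166 mm above the bench.
- wide_hinge (a point): Middle of the hinge line of the wide case's lid, along the case's y, at the top of its back wall: 75 mm behind the case's centre, 55 mm above the bench.
- narrow_case: The narrower parts case, built alike with its own tab and lid but 120 mm wide; origin and axes as for the wide one. To be left shut and where it is.
- narrow_lid (a joint): Hinge of the narrow case's lid, 0 shut.
- spool: Black plastic wire spool standing on end, 64 mm across, 50 mm high; origin at the centre of its underside. Leave alone.
- driver: Screwdriver, 190 mm long, lying on the bench along its own x; origin under its middle. Leave alone.
- caliper: Steel caliper with black slide lying flat, 200 mm long (own x), about 64 mm across the jaws, 10 mm thick; origin under the middle of its beam. Leave alone.
There are look-alikes about, which are no part of the job. Leave any purple look-alike of the narrow_case alone.

How it is judged (in metres and radians):
On the way, in this order (a step that is already met when the one before it is completed fails the run):
1. the tab of the wide case is pressed while its lid is still shut (value of joint wide_tab above 0.06 rad and value of joint wide_lid below 0.1 rad).
2. the lid of the wide case has sprung up (value of joint wide_lid above 0.6 rad), for 0.1 s.
At the end, for the whole second after the job is handed in: Wide lid rests beyond 1.75 of 1.92 rad (under 0.1 rad/s), its tab is back up (below 0.04 rad), the wide case stands flat within 40 mm of its start, the narrow lid is shut (below 0.06 rad), and narrow case, spool, screwdriver and caliper are within 30 mm of their starts (value of joint wide_lid above 1.75 rad and velocity of joint wide_lid between -0.1 and 0.1 rad/s and value of joint wide_tab below 0.04 rad and value of joint narrow_lid below 0.06 rad and distance of wide_case from where it was at the start of the episode below 0.04 m and angle between wide_case's own z axis and vertical below 0.05 rad and distance of each of narrow_case, spool, driver, caliper from where it was at the start of the episode below 0.03 m); the robot touches nothing.
It fails at once if the narrow case was opened (value of joint narrow_lid above 0.1 rad).
It fails at once if the wide case was shoved, lifted or tipped (distance of wide_case from where it was at the start of the episode above 0.04 m or angle between wide_case's own z axis and vertical above 0.15 rad).
It fails at once if the wide case, its lid or tab was forced or squeezed (over 40 N) (contact force between the fingers and wide_case above 40 N).
It fails at once if the narrow case, spool, screwdriver or caliper was moved or lifted by more than 30 mm (distance of any of narrow_case, spool, driver, caliper from where it was at the start of the episode above 0.03 m).
It also fails if it takes over 43 s, if anything falls off the work surface, if the arm or the gripper's body presses on something with over 40 N, if the wrist force passes 120 N, or if a joint passes its speed limit or range.

## Working session

There is one attempt and no reset: what is moved stays moved. The work goes in short steps, Python scripts to look and compute and a tool call to move; the robot and the scene stay as the last step left them, time stands still between calls to the robot, and variables do not carry over. Pictures are saved under pics/ and viewed, and the job is handed in when it is done.

Besides the shell and the picture viewer there is one more tool, called after "Call:" as a command line: name --argument value ..., lists and objects as JSON in quotes. servo_tool: Moves the arm, as the interface text tells. Its arguments: {"type":"object","properties":{"deltas":{"type":"array"},"force":{"type":"number"}},"required":["deltas"]}

```bash
mkdir -p pics; ls
python3 - <<'E'
from rig import bot
import cv2,numpy as np
print(bot.get_state())
for n in ["scene","top"]:
    c=bot.camera(n); cv2.imwrite(f"pics/{n}0.png",c["frame"][:,:,::-1]); np.savez(f"{n}0.npz",**c)
    print(n,c["fx"],c["fy"],c["cx"],c["cy"],c["extrinsics"].round(3).tolist())
E
```

```text
pics
{'time_s': 0.0, 'q': array([ 1.29900552e+00,  3.20304059e-01,  1.56566774e+00, -7.83838365e-06,
        1.25736508e+00, -2.00020536e-02]), 'qd': array([ 8.31456083e-04, -4.18431014e-04, -1.84035030e-03,  8.05842975e-05,
       -2.05250350e-04,  4.63034308e-04]), 'joint_torque': array([ 1.01813450e-03, -4.15525246e+01, -2.34153181e+01,  1.28559527e-04,
        8.32307967e-03, -4.76849962e-06]), 'eef_pos': array([143.1325193 , 556.42442033, 230.47963753]), 'ee_rot': array([ 1.25560830e-01,  9.92085539e-01, -8.63390521e-04, -1.23099806e-04]), 'contact_force': array([-0.68817591, -0.12600775,  0.05996325]), 'moment': array([-0.05778362, -0.06094554,  0.05430513]), 'grip_width': 85.6608737075335}
scene 441.90140074679357 441.90140074679357 321.80674092681176 206.79199384450177 [[0.672, 0.741, 0.005, -347.636], [0.464, -0.415, -0.782, -215.458], [-0.577, 0.528, -0.623, 1741.074], [0.0, 0.0, 0.0, 1.0]]
top 431.8332876742183 431.8332876742183 318.34003646410235 198.99540021697226 [[-0.005, -1.0, 0.014, -34.421], [-0.995, 0.004, -0.097, 584.303], [0.097, -0.014, -0.995, 1270.34], [0.0, 0.0, 0.0, 1.0]]
```

View pics/scene0.png

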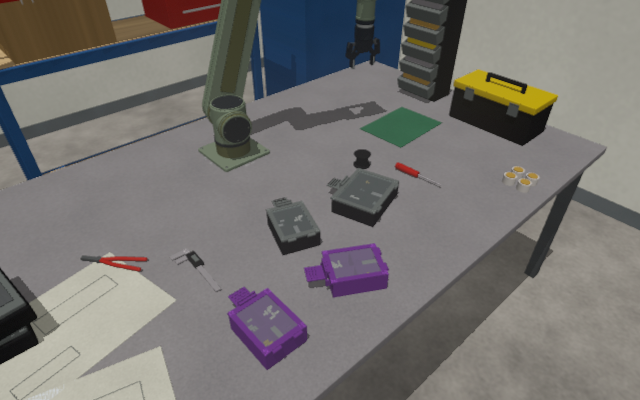

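View pics/top0.png

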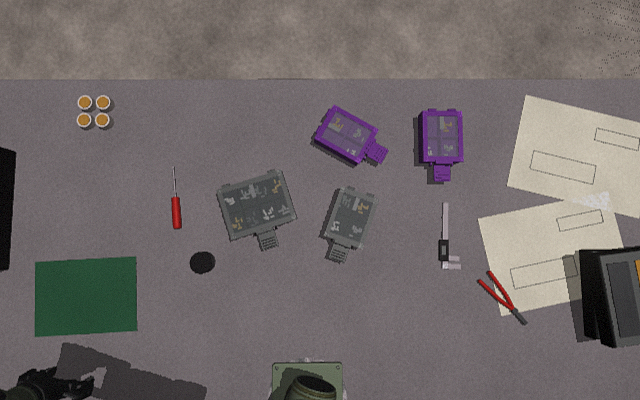

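The wide case is at top-camera pixel (258,207), with its tab at (268,241). The narrow case is at (348,222), the spool at (202,262) and the driver at (176,200). The purple cases are look-alikes. Next I'll measure the wide case.

```bash
cat > h.py <<'E'
import numpy as np,cv2
def ray(c,u,v,z):
    E=np.array(c["extrinsics"]);R=E[:3,:3];t=E[:3,3]
    d=R.T@np.array([(u-c["cx"])/c["fx"],(v-c["cy"])/c["fy"],1]);o=-R.T@t
    return o+d*(z-o[2])/d[2]
def proj(c,p):
    E=np.array(c["extrinsics"]);q=E[:3,:3]@np.array(p)+E[:3,3]
    return c["fx"]*q[0]/q[2]+c["cx"],c["fy"]*q[1]/q[2]+c["cy"]
def cloud(c):
    d=np.array(c["depth"],float);v,u=np.mgrid[:400,:640]
    P=np.stack([(u-c["cx"])/c["fx"]*d,(v-c["cy"])/c["fy"]*d,d],-1)
    E=np.array(c["extrinsics"]);return (P-E[:3,3])@E[:3,:3]
E
python3 - <<'E'
from h import *
c=dict(np.load("top0.npz"));f=c["frame"]
P=cloud(c)
m=np.zeros((400,640),bool);m[160:255,212:302]=1
for lo,hi in [(50,70),(35,50),(15,70)]:
    k=(m&(P[...,2]>lo)&(P[...,2]<hi)&(c["depth"]>0)).astype(np.uint8)
    n,l,s,_=cv2.connectedComponentsWithStats(k);i=1+s[1:,4].argmax();pts=P[l==i][:,:2].astype(np.float32)
    print(lo,hi,len(pts),np.median(P[l==i][:,2]),cv2.minAreaRect(pts),cv2.boxPoints(cv2.minAreaRect(pts)).round(0).tolist())
cv2.imwrite("pics/topz.png",cv2.resize(f[160:260,170:310,::-1],None,fx=5.5,fy=5.5,interpolation=cv2.INTER_CUBIC))
c=np.load("scene0.npz");cv2.imwrite("pics/scz.png",cv2.resize(c["frame"][140:240,300:440,::-1],None,fx=5.5,fy=5.5,interpolation=cv2.INTER_CUBIC))
E
```

```text
50 70 3679 57.82313509839223 ((568.4395751953125, 146.4024200439453), (170.66468811035156, 201.37571716308594), 17.75408172607422) [[456.0, 216.0], [518.0, 24.0], [680.0, 77.0], [619.0, 268.0]]
35 50 287 43.35508541772706 ((464.423828125, 111.9742431640625), (49.11158752441406, 49.92753601074219), 17.90900421142578) [[433.0, 128.0], [449.0, 81.0], [495.0, 96.0], [480.0, 143.0]]
15 70 4000 57.51362149026694 ((545.1948852539062, 138.9337921142578), (219.49478149414062, 201.42550659179688), 17.75408172607422) [[410.0, 201.0], [471.0, 10.0], [680.0, 76.0], [619.0, 268.0]]
```

View pics/topz.png

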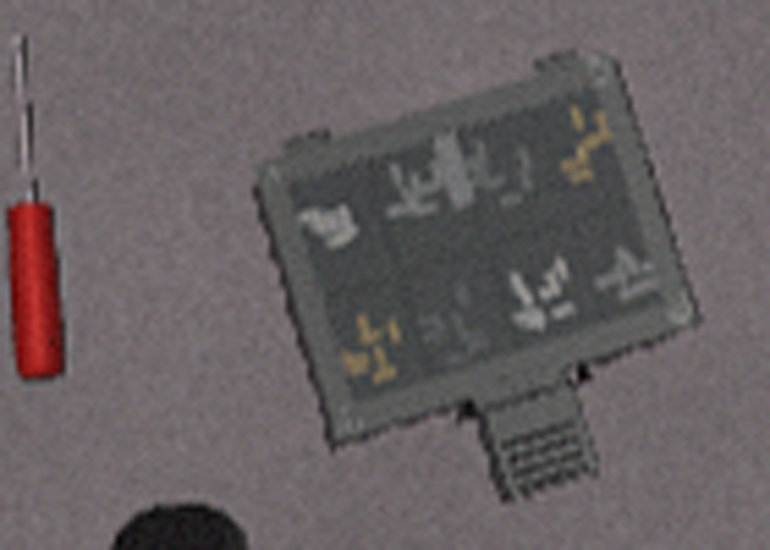

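View pics/scz.png

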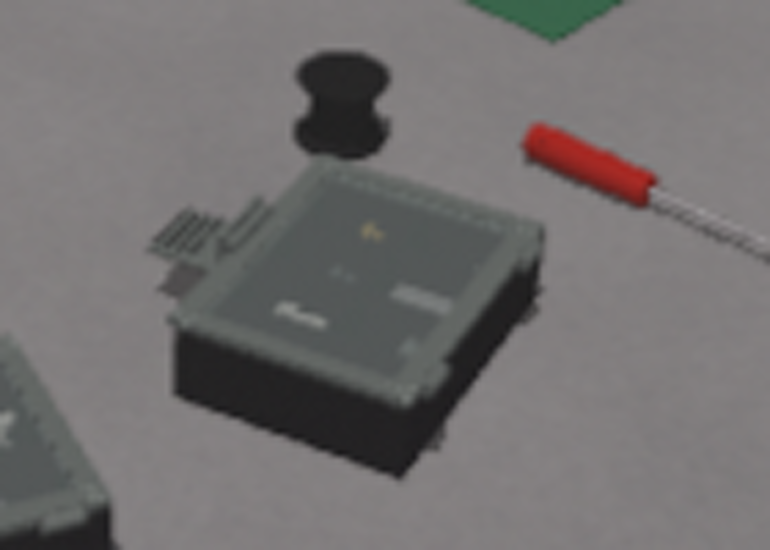

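```bash
cat >> h.py <<'E'
YAW=np.radians(17.8);U=np.array([np.cos(YAW),np.sin(YAW),0]);V=np.array([-U[1],U[0],0]);C=np.array([571,147.3,0])
def case(x,y,z): return C+x*U+y*V+np.array([0,0,z])
def to(p):
    from rig import bot
    from scipy.spatial.transform import Rotation as Ro
    s=bot.get_state();R=Ro.from_quat(s["ee_rot"]).as_matrix()
    d=R.T@(np.array(p)-s["eef_pos"])
    a=np.arctan2(R[1,0],R[0,0]);t=-((YAW+np.pi-a+np.pi)%(2*np.pi)-np.pi)
    L=s["eef_pos"]-C
    print("t",round(s["time_s"],2),"delta",d.round(1),"twist",round(t,3),"case xyz",np.round([L@U,L@V,L[2]],1),"F",s["contact_force"].round(1),"w",round(s["grip_width"],1))
E
python3 -c "
from h import *
c=dict(np.load('scene0.npz'));k=dict(np.load('top0.npz'))
for p in [(-75,100,58),(-75,-100,58),(75,-100,58),(-137,0,48),(-118,0,42)]: print(p,case(*p),proj(c,case(*p)),proj(k,case(*p)))
to(case(-122,0,120))"
```

```text
(-75, 100, 58) [469.02076505 219.5857914   58.        ] (np.float64(358.98240035828474), np.float64(168.48128204749625)) (np.float64(230.42476832135964), np.float64(237.75938599294247))
(-75, -100, 58) [530.15982604  29.15991285  58.        ] (np.float64(331.31400597558195), np.float64(198.3792713656264)) (np.float64(295.99191632395616), np.float64(216.46661389818104))
(75, -100, 58) [672.97923495  75.0142086   58.        ] (np.float64(374.0579289618057), np.float64(213.40975908827207)) (np.float64(280.4776978313608), np.float64(168.26770203663042))
(-137, 0, 48) [440.55827319 105.41974322  48.        ] (np.float64(329.5981514303893), np.float64(179.80908047955873)) (np.float64(270.0444235105368), np.float64(247.36046765216236))
(-118, 0, 42) [458.64873166 111.22795401  42.        ] (np.float64(334.4270713333735), np.float64(182.87097949487824)) (np.float64(268.3036601206604), np.float64(241.15946241826666))
t 0.1 delta [-413.1 -354.6  111.1] twist -0.562 case xyz [-282.3  520.4  230.6] F [ 0.4 -0.3 -0.3] w 85.1
```

Call:
servo_tool --deltas '[[[-30,-25,0],-0.11,0],[[-60,-50,0],-0.22,0],[[-90,-75,0],-0.33,0],[[-120,-100,0],-0.44,0],[[-150,-125,0],-0.56,0]]' --force 20

```text
time_s: 0.52
eef_pos: [256.5, 398.0, 230.4]
ee_rot: [-0.153, 0.988, -0.001, -0.001]
contact_force: [1.3, 0.3, 0.6]
grip_width: 25.3
```

```bash
python3 -c "
from h import *
to(case(-122,0,120))"
```

```text
t 0.52 delta [-102.2 -334.2  111. ] twist -0.004 case xyz [-222.8  334.8  230.4] F [1.3 0.3 0.6] w 25.3
```

Call:
servo_tool --deltas '[[[-11,-36,0],0,0],[[-22,-72,0],0,0],[[-33,-108,0],0,0],[[-44,-144,0],0,0],[[-55,-180,0],0,0]]'

```text
time_s: 0.93
eef_pos: [363.7, 241.2, 230.5]
ee_rot: [-0.153, 0.988, -0.001, -0.001]
contact_force: [1.4, 0.4, 0.2]
grip_width: 0.0
```

```bash
python3 -c "
from h import *
to(case(-122,0,75))"
```

```text
t 0.93 delta [ -47.4 -152.3  155.8] twist -0.003 case xyz [-168.6  152.8  230.5] F [1.4 0.4 0.2] w 0.0
```

Call:
servo_tool --deltas '[[[-11,-36,0],0,0],[[-22,-72,0],0,0],[[-33,-108,10],0,0],[[-45,-140,30],0,0],[[-47,-152,60],0,0]]'

```text
time_s: 1.35
eef_pos: [458.9, 107.7, 172.1]
ee_rot: [-0.152, 0.988, -0.002, 0.003]
contact_force: [0.7, -0.5, -0.1]
grip_width: -0.2
```

```bash
python3 -c "
from h import *
to(case(-122,0,75))"
```

```text
t 1.35 delta [ 3.8  3.8 97. ] twist -0.006 case xyz [-118.8   -3.4  172.1] F [ 0.7 -0.5 -0.1] w -0.2
```

Call:
servo_tool --deltas '[[[4,4,20],0,0],[[4,4,50],0,0],[[4,4,80],0,0],[[4,4,97],0,0],[[4,4,97],0,0]]'

```text
time_s: 1.77
eef_pos: [451.5, 109.3, 71.5]
ee_rot: [-0.151, 0.988, -0.002, -0.001]
contact_force: [0.5, 0.1, 0.8]
grip_width: -0.0
```

```bash
python3 -c "
from h import *
from rig import bot
to(case(-122,0,42))
for n in ['scene','top']:
    c=bot.camera(n);f=c['frame'][:,:,::-1]
    f=f[130:230,290:420] if n=='scene' else f[160:260,210:340]
    cv2.imwrite(f'pics/{n}1.png',cv2.resize(f,None,fx=5,fy=5,interpolation=cv2.INTER_CUBIC))"
```

```text
t 1.77 delta [-3.5 -0.2 29.5] twist -0.007 case xyz [-125.4    0.3   71.5] F [0.5 0.1 0.8] w -0.0
```

View pics/scene1.png

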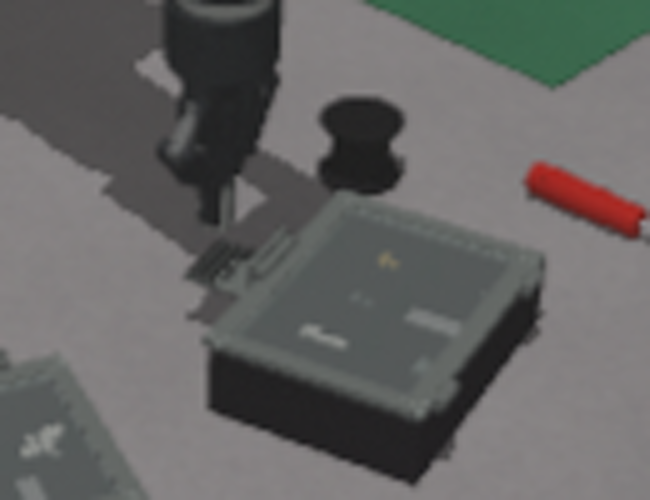

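View pics/top1.png

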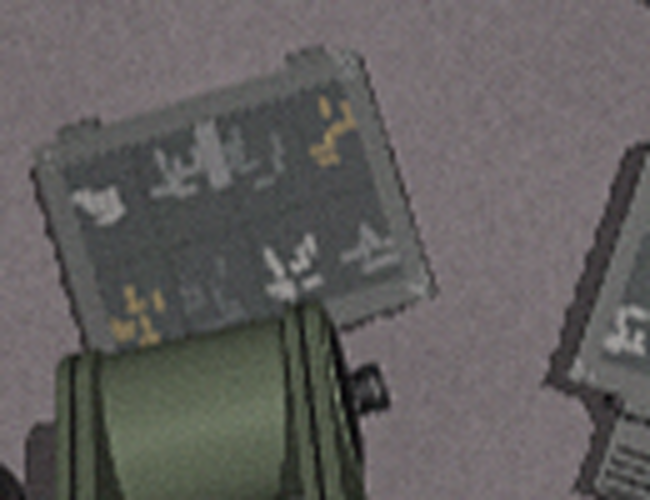

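The fingertip is centred over the tab plate (scene crop: fingertip at (215,225), plate at (220,262)). I'll press now.

Call:
servo_tool --deltas '[[[-3,0,15],0,0],[[-3,0,27],0,0],[[-3,0,31],0,0],[[-3,0,34],0,0],[[-3,0,36],0,0]]'

```text
time_s: 2.28
eef_pos: [457.5, 110.9, 39.8]
ee_rot: [-0.152, 0.988, -0.002, 0.003]
contact_force: [-2.8, -1.5, 5.2]
grip_width: 0.2
```

```bash
python3 -c "
from h import *
to(case(-122,0,34))"
```

```text
t 2.28 delta [ 2.9 -0.   5.8] twist -0.006 case xyz [-119.2    0.    39.8] F [-2.8 -1.5  5.2] w 0.2
```

Call:
servo_tool --deltas '[[[3,0,2],0,0],[[3,0,4],0,0],[[3,0,6],0,0],[[3,0,6],0,0]]'

```text
time_s: 2.62
eef_pos: [455.3, 110.1, 34.4]
ee_rot: [-0.152, 0.988, -0.002, 0.004]
contact_force: [-1.1, -0.2, 6.6]
grip_width: -0.1
```

```bash
python3 -c "
from h import *
from rig import bot
to(case(-122,0,34))
for n in ['scene']:
    c=bot.camera(n);f=c['frame'][:,:,::-1]
    f=f[130:230,290:420] if n=='scene' else f[160:260,210:340]
    cv2.imwrite(f'pics/{n}2.png',cv2.resize(f,None,fx=5,fy=5,interpolation=cv2.INTER_CUBIC))"
```

```text
t 2.62 delta [0.5 0.  0.4] twist -0.006 case xyz [-121.5   -0.    34.4] F [-1.1 -0.2  6.6] w -0.1
```

View pics/scene2.png

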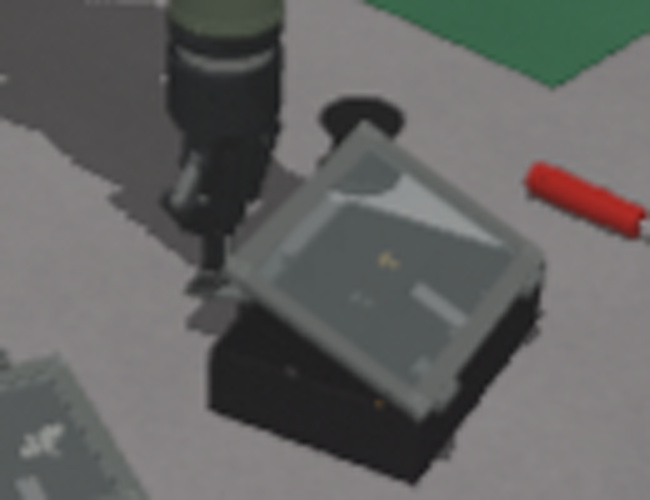

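The lid is released and rising: its front edge runs from (230,265) to (365,125) in the crop. I'll hold the tab until the lid has settled.

Call:
servo_tool --deltas '[[[0,0,0],0,0],[[0,0,0],0,0],[[0,0,0],0,0],[[0,0,0],0,0],[[0,0,0],0,0]]'

```text
time_s: 3.08
eef_pos: [455.5, 110.2, 35.1]
ee_rot: [-0.152, 0.988, -0.002, 0.004]
contact_force: [-0.8, -0.6, 6.7]
grip_width: 0.2
```

Call:
servo_tool --deltas '[[[0,0,0],0,0],[[0,0,0],0,0],[[2,0,-5],0,0],[[4,0,-10],0,0],[[6,0,-20],0,0]]'

```text
time_s: 3.5
eef_pos: [448.3, 108.1, 54.9]
ee_rot: [-0.152, 0.988, -0.002, 0.003]
contact_force: [-0.1, -0.4, 0.3]
grip_width: -0.2
```

Call:
servo_tool --deltas '[[[0,0,-15],0,0],[[0,0,-40],0,0],[[0,0,-65],0,0],[[0,0,-90],0,0],[[0,0,-90],0,0]]'

```text
time_s: 3.92
eef_pos: [450.2, 108.8, 149.9]
ee_rot: [-0.152, 0.988, -0.002, 0.007]
contact_force: [0.4, 0.5, 0.1]
grip_width: 0.2
```

```bash
python3 -c "
from h import *
from rig import bot
to(case(-70,0,148))
for n in ['scene']:
    c=bot.camera(n);f=c['frame'][:,:,::-1]
    print(proj(c,case(-33,0,166)))
    f=f[100:230,270:430]
    cv2.imwrite(f'pics/{n}3.png',cv2.resize(f,None,fx=4,fy=4,interpolation=cv2.INTER_CUBIC))"
```

```text
t 3.92 delta [-56.8   0.1   2.6] twist -0.006 case xyz [-126.8    0.3  149.9] F [0.4 0.5 0.1] w 0.2
(np.float64(358.886549244309), np.float64(158.78899202175126))
```

View pics/scene3.png

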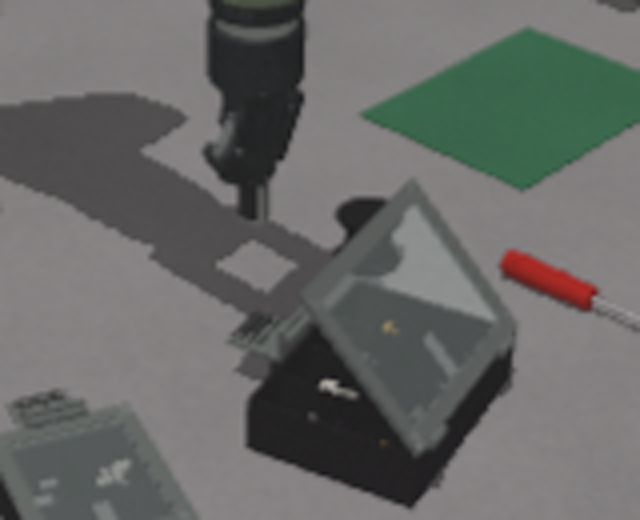

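The lid rests at about 0.8 rad, with the middle of its front edge near crop (357,240) as predicted. I'll push it back slowly.

Call:
servo_tool --deltas '[[[-15,0,0],0,0],[[-30,0,0],0,0],[[-45,0,0],0,0],[[-60,0,0],0,0],[[-70,0,0],0,0]]'

```text
time_s: 4.38
eef_pos: [515.9, 129.6, 147.4]
ee_rot: [-0.152, 0.988, -0.002, 0.005]
contact_force: [-0.5, 0.8, 0.1]
grip_width: 0.2
```

Call:
servo_tool --deltas '[[[-8,0,0],0,0],[[-16,0,0],0,0],[[-24,0,0],0,0],[[-32,0,0],0,0],[[-40,0,0],0,0]]'

```text
time_s: 4.8
eef_pos: [554.0, 141.6, 148.0]
ee_rot: [-0.152, 0.988, -0.002, 0.004]
contact_force: [-16.5, -5.0, 28.8]
grip_width: 0.2
```

```bash
python3 -c "
from h import *
from rig import bot
to(case(85,0,160))
for n in ['scene']:
    c=bot.camera(n);f=c['frame'][:,:,::-1]
    f=f[100:230,270:430]
    cv2.imwrite(f'pics/{n}4.png',cv2.resize(f,None,fx=4,fy=4,interpolation=cv2.INTER_CUBIC))"
```

```text
t 4.8 delta [-103.     0.8  -11.3] twist -0.006 case xyz [-17.9  -0.2 148. ] F [-16.5  -5.   28.8] w 0.2
```

View pics/scene4.png

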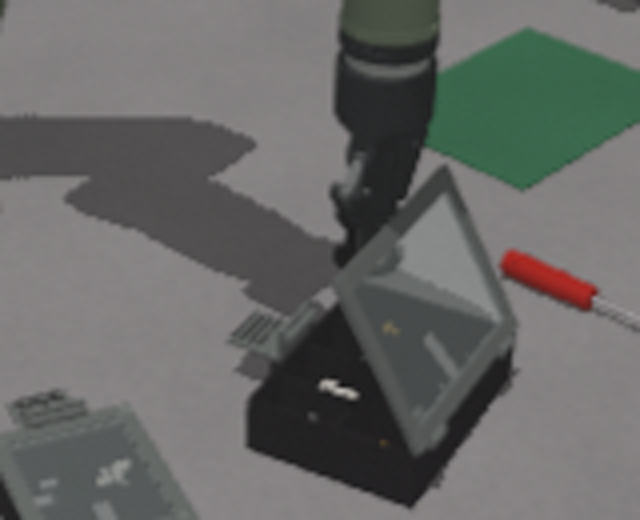

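A force of 34 N is too high. The rising lid edge is catching a step on the finger, so I'll back off and follow the edge upward with the fingertip.

Call:
servo_tool --deltas '[[[10,0,0],0,0],[[22,0,0],0,0],[[34,0,0],0,0]]'

```text
time_s: 5.1
eef_pos: [522.7, 131.7, 148.5]
ee_rot: [-0.152, 0.988, -0.002, 0.005]
contact_force: [0.1, 0.1, -0.2]
grip_width: 0.2
```

```bash
python3 -c "
from h import *
from rig import bot
to(case(-50,0,156))
for n in ['scene']:
    c=bot.camera(n);f=c['frame'][:,:,::-1]
    f=f[100:200,300:430]
    cv2.imwrite(f'pics/{n}5.png',cv2.resize(f,None,fx=6,fy=6,interpolation=cv2.INTER_CUBIC))"
```

```text
t 5.1 delta [-0.8  0.  -7.5] twist -0.006 case xyz [-50.8  -0.  148.5] F [ 0.1  0.1 -0.2] w 0.2
```

View pics/scene5.png

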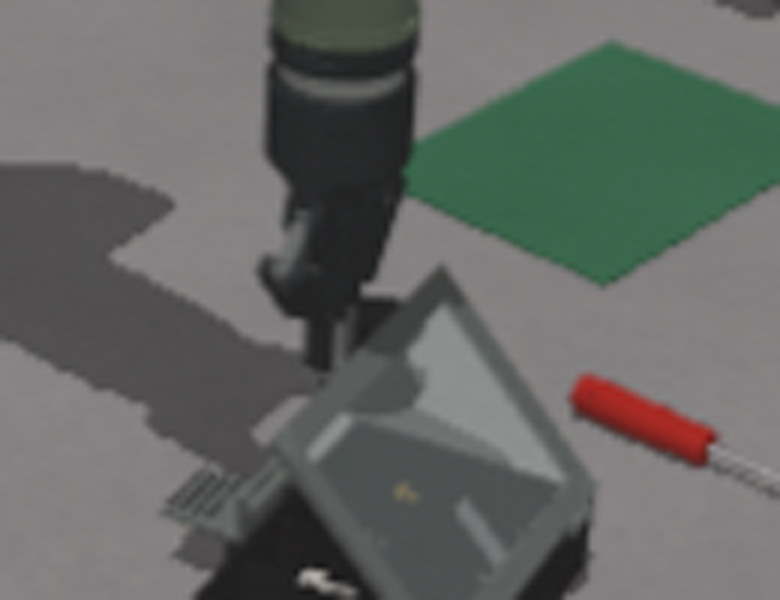

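Call:
servo_tool --deltas '[[[-4,0,-4],0,0],[[-11,0,-9],0,0],[[-18,0,-15],0,0],[[-26,0,-21],0,0],[[-34,0,-26],0,0]]'

```text
time_s: 5.57
eef_pos: [554.0, 141.8, 175.7]
ee_rot: [-0.152, 0.988, -0.002, 0.004]
contact_force: [-0.0, -0.3, 0.7]
grip_width: -0.2
```

```bash
python3 -c "
from h import *
from rig import bot
to(case(5,0,186))
for n in ['scene']:
    c=bot.camera(n);f=c['frame'][:,:,::-1]
    f=f[100:200,300:430]
    cv2.imwrite(f'pics/{n}6.png',cv2.resize(f,None,fx=6,fy=6,interpolation=cv2.INTER_CUBIC))"
```

```text
t 5.57 delta [-22.9   0.2 -10.1] twist -0.006 case xyz [-1.790e+01 -1.000e-01  1.757e+02] F [-0.  -0.3  0.7] w -0.2
```

View pics/scene6.png

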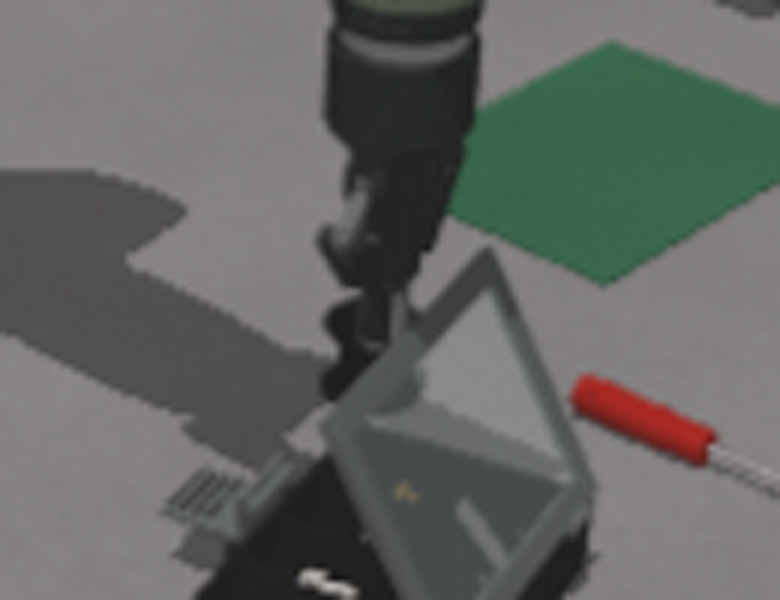

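The lid has moved to about 1.0 rad and the force is tiny. I'll continue along the arc.

Call:
servo_tool --deltas '[[[-8,0,-3],0,0],[[-16,0,-6],0,0],[[-24,0,-9],0,0],[[-32,0,-13],0,0],[[-40,0,-15],0,0]]'

```text
time_s: 6.03
eef_pos: [595.5, 154.8, 192.6]
ee_rot: [-0.152, 0.988, -0.002, 0.007]
contact_force: [-0.6, 0.3, 0.4]
grip_width: -0.0
```

Call:
servo_tool --deltas '[[[-8,0,-1],0,0],[[-16,0,-2],0,0],[[-24,0,-3],0,0],[[-32,0,-4],0,0],[[-40,0,-4],0,0]]'

```text
time_s: 6.45
eef_pos: [634.4, 167.1, 197.1]
ee_rot: [-0.152, 0.988, -0.002, 0.007]
contact_force: [-0.1, -0.8, 0.1]
grip_width: -0.2
```

```bash
python3 -c "
from h import *
from rig import bot
to(case(95,0,194))
for n in ['scene']:
    c=bot.camera(n);f=c['frame'][:,:,::-1]
    f=f[100:200,300:430]
    cv2.imwrite(f'pics/{n}7.png',cv2.resize(f,None,fx=6,fy=6,interpolation=cv2.INTER_CUBIC))"
```

```text
t 6.45 delta [-28.5   0.7   3.5] twist -0.006 case xyz [ 66.5  -0.5 197.1] F [-0.1 -0.8  0.1] w -0.2
```

View pics/scene7.png

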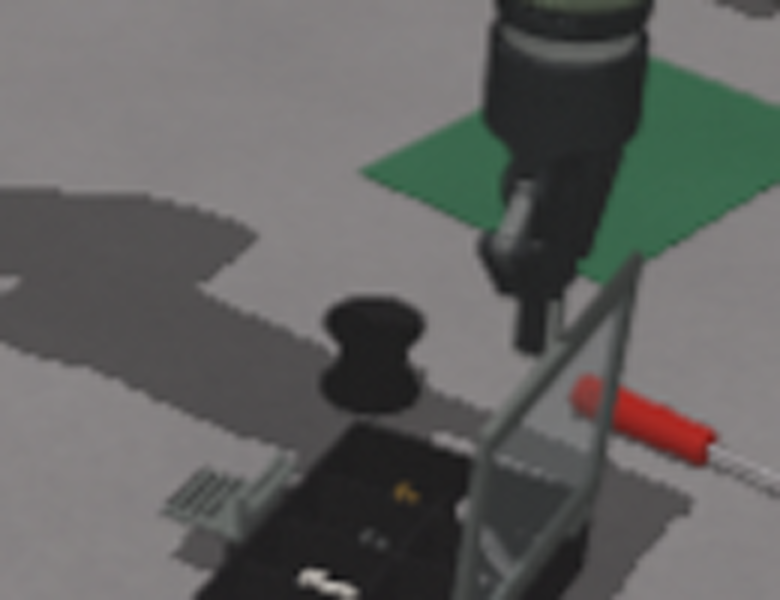

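The lid is just past upright. I'll push it about 30 mm further, wait, and look again.

Call:
servo_tool --deltas '[[[-7,0,1],0,0],[[-14,0,2],0,0],[[-20,0,3],0,0],[[-26,0,4],0,0],[[-30,0,4],0,0]]'

```text
time_s: 6.92
eef_pos: [665.2, 176.7, 192.9]
ee_rot: [-0.152, 0.988, -0.001, 0.007]
contact_force: [1.2, 0.1, 0.3]
grip_width: 0.1
```

Call:
servo_tool --deltas '[[[0,0,0],0,0],[[0,0,0],0,0],[[5,0,0],0,0],[[15,0,0],0,0],[[30,0,0],0,0]]'

```text
time_s: 7.33
eef_pos: [636.3, 167.7, 192.3]
ee_rot: [-0.152, 0.988, -0.001, 0.008]
contact_force: [-0.4, 0.1, -0.1]
grip_width: 0.3
```

Call:
servo_tool --deltas '[[[15,0,-5],0,0],[[30,0,-10],0,0],[[45,0,-20],0,0],[[60,0,-30],0,0],[[75,0,-40],0,0]]'

```text
time_s: 7.75
eef_pos: [562.6, 144.7, 231.7]
ee_rot: [-0.152, 0.988, -0.001, 0.007]
contact_force: [-0.6, -0.3, -0.1]
grip_width: 0.1
```

Call:
servo_tool --deltas '[[[15,0,0],0,0],[[30,0,0],0,0],[[45,0,0],0,0],[[60,0,0],0,0],[[75,0,0],0,0]]'

```text
time_s: 8.17
eef_pos: [489.5, 121.8, 230.9]
ee_rot: [-0.152, 0.988, -0.001, 0.007]
contact_force: [-0.1, -0.3, 1.3]
grip_width: -0.1
```

Call:
servo_tool --deltas '[[[15,15,0],0,0],[[30,30,0],0,0],[[40,60,0],0,0],[[40,80,0],0,0],[[40,100,0],0,0]]'

```text
time_s: 8.58
eef_pos: [419.6, 205.5, 230.3]
ee_rot: [-0.152, 0.988, -0.001, 0.008]
contact_force: [0.6, 0.9, -0.2]
grip_width: 0.1
```

Run:
```python
from h import *
from rig import bot
to(case(-122,200,240))
for n in ['scene','top']:
    c=bot.camera(n);f=c['frame'][:,:,::-1]
    P=cloud(c);np.savez(n+'8.npz',**c)
    f=f[100:240,270:450] if n=='scene' else f[150:290,160:340]
    cv2.imwrite(f'pics/{n}8.png',cv2.resize(f,None,fx=4,fy=4,interpolation=cv2.INTER_CUBIC))
    if n=='top' or 1:
        L=P-C;X=L@U;Y=L@V;m=(abs(Y)<110)&(X>60)&(X<150)&(P[...,2]>100)&(c['depth']>0)
        if m.sum()>5:
            k=np.argsort(P[...,2][m]);x=X[m];z=P[...,2][m];print(n,m.sum(),z.max(),x[z>z.max()-8].mean(),np.degrees(1),'theta',np.percentile(np.arctan2(z-55,75-x),[10,50,90]))
```

```text
t 8.58 delta [ -3.9  98.3 -10.1] twist -0.006 case xyz [-126.4  101.7  230.3] F [ 0.6  0.9 -0.2] w 0.1
scene 230 205.88396095144992 126.08147296225796 57.29577951308232 theta [1.88612233 1.90723734 1.92278735]
top 1708 206.82345592301323 126.45566560347531 57.29577951308232 theta [1.8785573  1.9012187  1.92028694]
```

View pics/scene8.png

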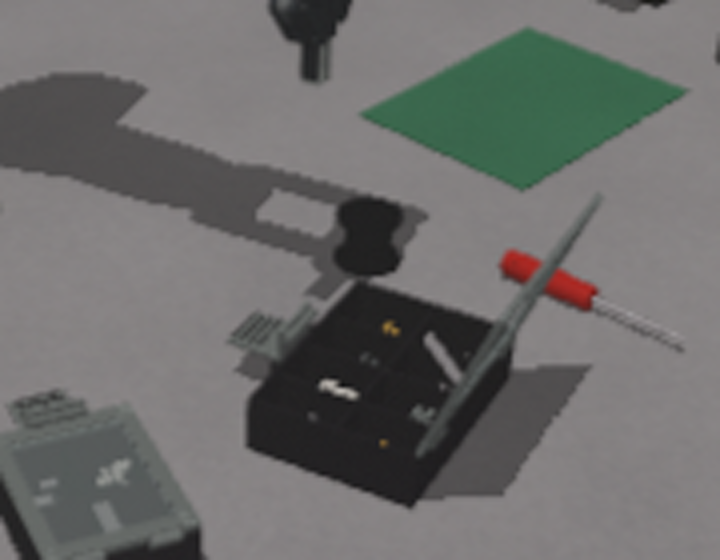

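View pics/top8.png

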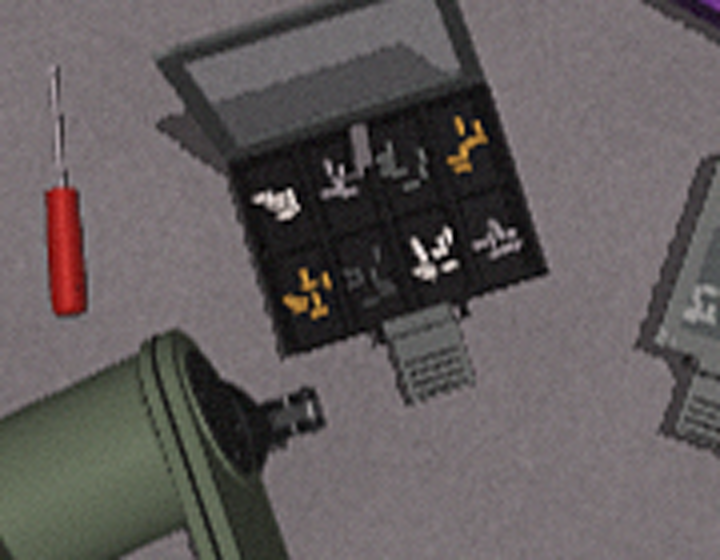

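The lid measures about 1.90–1.91 rad, near its stop. The tab looks back up, the case is in its place, and the arm is clear. I'll let things settle and hand in.

Call:
servo_tool --deltas '[[[0,0,0],0,0],[[0,0,0],0,0],[[0,0,0],0,0],[[0,0,0],0,0],[[0,0,0],0,0]]'

```text
time_s: 9.1
eef_pos: [420.1, 206.0, 230.1]
ee_rot: [-0.153, 0.988, -0.001, 0.008]
contact_force: [-0.9, 0.2, -0.4]
grip_width: -0.0
```

Run:
```python
from h import *
from rig import bot
a=dict(np.load('top8.npz'));a0=dict(np.load('top0.npz'))
def tab(c):
    P=cloud(c);L=P-C;X=L@U;Y=L@V;m=(abs(Y)<20)&(X>-132)&(X<-105)&(c['depth']>0);return np.median(P[...,2][m])
c=bot.camera('top');P=cloud(c);L=P-C;X=L@U;Y=L@V;m=(abs(Y)<110)&(X>60)&(X<150)&(P[...,2]>100)
print('tab z',tab(a0),tab(c),'lid',np.median(np.arctan2(P[...,2]-55,75-X)[m]))
print(bot.sign_off())
```

```text
tab z 43.55708296083957 42.68612039363143 lid 1.9006322049546158
the job is handed in; nothing more can be done
None
```

The wide case is open and the job is handed in, at about 9.2 s on the clock. I pressed its release tab with shut fingers at about 7 N, and the lid sprang up to about 0.8 rad. I then pushed it back past upright until it fell to its stop, and drew the arm clear.

**Last checks:**
- **Lid:** it measured about 1.90 rad and was steady over the last two looks.
- **Tab:** it is back up, at 42.7 mm against 43.6 mm at the start; the difference is within measurement noise.
- **Case and neighbours:** the wide case, spool and screwdriver look unmoved, and the narrow case is shut and in place. I judged this by eye from the pictures and did not measure it. I did not check the caliper at the end; the arm never went near it.
- **Arm:** it was touching nothing when I handed in.

**One thing went wrong on the way:** in my first push the lid edge caught on the finger, and the force reading reached about 34 N at the end of that move. I backed off and followed the edge upward instead, after which the readings stayed around 1 N. I only read the force at the end of each move, so a brief peak above 34 N can't be ruled out; the limit is 40 N.

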